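Open the caddy's combination lock and show it

TASK

Seat the combination lock fully home on the two pegs of the little wooden stand so that its body cannot turn, then turn its dial until the rib on the dial lines up with the fixed rib on the cap and clicks into that notch. Then pull the shackle open, lift the open lock off the stand by its shackle and finish while still holding it there: hanging upright and open, its underside at least 10 cm above the table, at rest and touching nothing else. Leave the cup, crayons, stamp, pencil case and caddy where they are.

Things in the scene. Friction and masses are not known exactly. Their poses are not given: they have to be found in the camera images.
- lock: loose combination lock, about 0.34 kg (varies), standing upright, z up; origin centre of its underside. Square steel body 40 x 40 mm, z 0 to 24; black round dial z 24 to 44; steel cap 40 mm wide, z 44 to 47; upright U-shackle above. Two holes 9.6 mm wide, 24 mm deep, run up from the underside at x = +11 and -11 mm, y = 0. It may be seated either way round (a half turn is the same).
- lock_arch (a point): middle of the crossbar of the upright steel U-shackle (bar centre), 71 mm above the underside when shut. Axes as the lock: the U lies in its x-z plane, round bar 10 mm thick, 38 mm wide over the legs in x, top at 76 mm, 19 mm clear under the bar down to the cap. Pinch it from above across the lock's y. The shut, locked shackle carries the whole lock.
- lock_dial_mid (a point): centre of the black dial (56 mm diameter, 20 mm tall), on the lock's axis 34 mm above its underside. Grip it across its diameter from above in any direction; the shut shackle rises 42 mm above this point, between the fingers.
- lock_dial (a joint): dial angle on the lock, rad, growing counter-clockwise seen from above; range -0.8 to 1.75, starts between 0.6 and 1.5. At 0 the white rib (4.5 mm wide) on the dial's rim continues the fixed white rib on the cap (lock's -y side) and the shackle is free (within 0.15 rad); elsewhere it is locked. Sprung notches every 0.35 rad (0 is one), about 0.06 N m to pass; let go, it settles in one.
- lock_shackle (a joint): lift of the shackle out of the lock, m: 0 shut, 0.016 fully open (a stop, from which the lock then hangs). About 1 N friction, no spring; blocked while the dial is off its mark. When it is open one leg stands free of the cap.
- stand: wooden plate 80 x 80 x 12 mm fixed to the table, origin centre of its underside, with two upright steel pegs 8 mm thick at x = +11 and -11 mm, y = 0 of its frame, rising 16 mm above the plate (to z 28), the last 6 mm tapered to 3 mm. Fully home, the lock's underside lies on the plate, at z 12 mm, and can still turn about 0.08 rad either way.
- caddy: empty yellow plastic caddy, 150 x 240 mm, 170 mm tall, fixed at the back of the table, with a side door on its left (+y) side; origin centre of its underside. Leave alone.
- cup: stainless steel cup, 72 mm wide, 90 mm tall, origin centre of its underside. Leave alone.
- crayon_a: wax crayon lying down, 90 mm long along its x, 16 mm thick, origin under its middle. Leave alone.
- crayon_b: second wax crayon, same size. Leave alone.
- stamp: blue silicone stamp, 45 x 45 mm foot, 57 mm tall, origin centre of its underside. Leave alone.
- pencil_case: orange plastic pencil case, 200 mm long along its x, 80 mm wide, 43 mm tall, origin centre of its underside. Leave alone.
There are look-alikes about, which are no part of the job. What is shaped like the lock but yellow is not meant.

How it is judged:
By the outcome, as a careful person would: the job done as asked, in the order asked, and still so for the second after the job is handed in, while the arm keeps its last pose, push and grip.
It also fails if it takes over 67 s, if anything falls off the work surface, if the arm or the gripper's body presses on something with over 40 N, if the wrist force passes 120 N, or if a joint passes its speed limit or range.

ROBOT

A 6-joint arm with a two-finger parallel gripper is mounted at the origin on the work surface. World frame = base frame: x ahead of the robot, y to its left, z up, the work surface at z = 0. Lengths are in m, angles in degrees, forces in N, time in s.
With the tool pointing down it reaches from about 0.4 to 0.825 m from the base axis. Payload 7 kg.
Tool frame: the origin (TCP) lies on the mounting face of the last link; the fingertips stand 178 mm ahead of it and the grasp point (between the pads) lies 159 mm ahead of it; z points along the fingers, y is the direction in which the jaws open and shut (so a half turn about z gives the same grasp; the last joint's range is limited). The gripper opens to 88 mm and grips with 3 to 60 N. Pads are 19 mm wide; open, the fingers measure 130 mm over their backs; the gripper's body (78 mm by 193 mm) begins 47 mm behind the grasp point.
Start: joints at [-49.956, 20.546, 0.682, 0, -70.136, -16.507], TCP at [0.27, -0.619, 0.405] pointing down, gripper open.
Joint ranges: [-176.03, 176.03], [-82.01, 121.73], [-58.28, 71.71], [-173.87, 95.51], [-174.79, -0.11], [-173.66, 173.66]. Speed limits (degrees/s): [136.94, 136.94, 172.46, 180, 180, 180].

INTERFACE

Orientations are given as [roll, pitch, yaw] about the fixed x, y, z axes, in that order (R = Rz(yaw) Ry(pitch) Rx(roll)).
In Python, from plant import r gives the robot as it stands. The module is installed in compiled form; this text tells all that it offers.
- The arm moves only by the tool carry_out, never from a script. Its argument "plan" is a list of rows, each a list of 3 entries, a list of its own where there are three numbers: the shift along the tool's x, y, z in m, then the turn, a rotation vector about the tool's x, y, z in degrees, then the closure in counts, from 0 (fully open) to 255 (shut). In form: [[[x, y, z], [ax, ay, az], hand], ...]. A call has 1 to 12 rows; each row shifts and turns the commanded pose from where the row before left it, along the tool's axes as they then stand; what a row does not reach is not made up. A row lasts 1/12 s, in which the tool goes at most 41.7 mm and 7.16 degrees, less where a joint would pass 70% of its speed; a pose out of reach is approached as far as the arm can. A call is refused whole if a number of a shift passes 0.0417 or a number of a turn 7.16, either way. A call with a gripper value outside its range is refused whole. The fingers move at their own pace and stop on an object; "grip_force" is the grip in N (left out, the last holds). Time passes only in rows, so rows that do not move let the fingers close. It gives the time, the measured TCP pose, the force and the opening at its end, in the units of the state.
- r.get_state(): the state, without advancing time (a new reading comes with each control period).
- r.capture(name): name is "scene" or "top" or "wrist"; returns the picture (400x640x3 uint8, red, green, blue); there is no depth.
- r.get_calibration(name): a dict with "K" (3x3 intrinsics, pixels), "rvec" (rotation vector, rad) and "tvec" (3), from world to camera coordinates, as OpenCV has them. Camera axes: x right, y down, z forward; pixel columns grow to the right and rows downward; lengths in m; the calibration is good to about 2 mm. A picture is of the moment at which its call begins: read the wrist's pose just before it. get_calibration takes no time and is no camera call; for the wrist camera it gives the pose at the moment of the call.
- r.close_job(): hands the job in, once; it reports no verdict.
The state is a dict: "time_s": time; "joints": joint angles; "qd": joint speeds; "joint_torque": joint torques, N m; "tcp_pos": TCP position; "eef_rot": TCP orientation; "contact_force": force on the tool from outside, world axes, zero at the start; "moment": the same for the moment, N m; "gripper_width": finger opening in m.
Only numpy, scipy, OpenCV 4.12 (cv2) and the standard library are available. Lean on these libraries where they do the work, as an engineer would, in place of code of your own. Each camera call takes 0.05 s, during which the arm holds its last target. There are 200 camera calls.

## Working session

There is one attempt and no reset: what is moved stays moved. The work goes in short steps, Python scripts to look and compute and a tool call to move; the robot and the scene stay as the last step left them, time stands still between calls to the robot, and variables do not carry over. Pictures are saved under pics/ and viewed, about 8 in all and at most 12, crops included, and the job is handed in when it is done.

Besides the shell and the picture viewer there is one more tool, called after "Emit:" in YAML: its name, and indented under it one key for each argument. carry_out: Moves the arm, as the interface text tells. Its arguments: {"type":"object","properties":{"plan":{"type":"array","items":{"type":"array"}},"grip_force":{"type":"number"}},"required":["plan"]}

```bash
mkdir -p pics
cat > h.py <<'E'
import numpy as np, cv2
from plant import r
def cap(n,f):
    c=r.get_calibration(n); im=np.asarray(r.capture(n)); cv2.imwrite('pics/'+f+'.png',im[:,:,::-1]); 
    np.savez('pics/'+f+'.npz',**{k:np.array(c[k],float) for k in('K','rvec','tvec')}); return im
def ray(f,u,v):
    c=np.load('pics/'+f+'.npz'); R=cv2.Rodrigues(c['rvec'])[0]; o=-R.T@c['tvec'].ravel()
    d=R.T@np.linalg.inv(c['K'])@np.array([u,v,1.]); return o,d/np.linalg.norm(d)
def onz(f,u,v,z):
    o,d=ray(f,u,v); return o+d*(z-o[2])/d[2]
def proj(f,p):
    c=np.load('pics/'+f+'.npz'); return cv2.projectPoints(np.array(p,float).reshape(-1,1,3),c['rvec'],c['tvec'],c['K'],None)[0].reshape(-1,2)
def st():
    s=r.get_state(); return s
E
python3 - <<'E'
from h import *
s=st(); print(s)
a=cap('top','t0'); b=cap('scene','s0')
for n in('t0','s0'):
    print(n,ray(n,320,200))
E
```

```text
{'time_s': 0.0, 'joints': array([-4.99573586e+01,  2.05915020e+01,  6.35576338e-01, -2.17130059e-02,
       -7.01360207e+01, -1.65067845e+01]), 'qd': array([ 0.06416213, -0.13224905,  0.00042889,  0.01013929,  0.05299906,
        0.08995505]), 'joint_torque': array([-2.79102887e-04, -5.82721245e+01,  2.93045962e+01,  6.99710727e+00,
        6.85335224e-03, -1.41516525e-04]), 'tcp_pos': array([ 0.26947272, -0.61867283,  0.40373038]), 'eef_rot': array([ 1.79906043e+02, -6.55686977e-03, -1.56471532e+02]), 'contact_force': array([-0.2107285 ,  0.01944399, -0.03021097]), 'moment': array([0.00675809, 0.0072733 , 0.02784726]), 'gripper_width': 0.08808435131256757}
t0 (array([ 0.52523015, -0.07644963,  1.17097377]), array([ 0.05589803,  0.01583557, -0.9983109 ]))
s0 (array([ 0.99124785, -0.5265626 ,  0.95117467]), array([-0.3599932 ,  0.45646654, -0.81366037]))
```

View pics/t0.png

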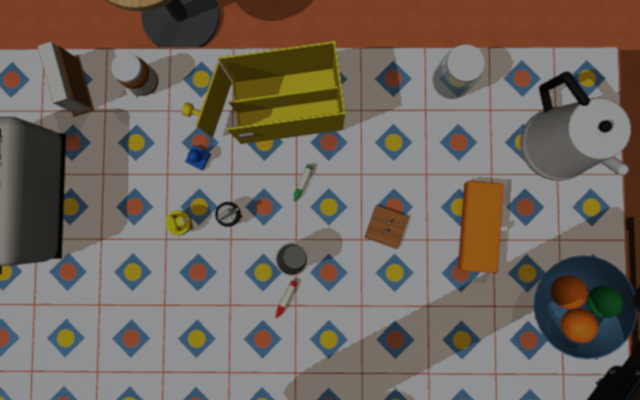

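View pics/s0.png

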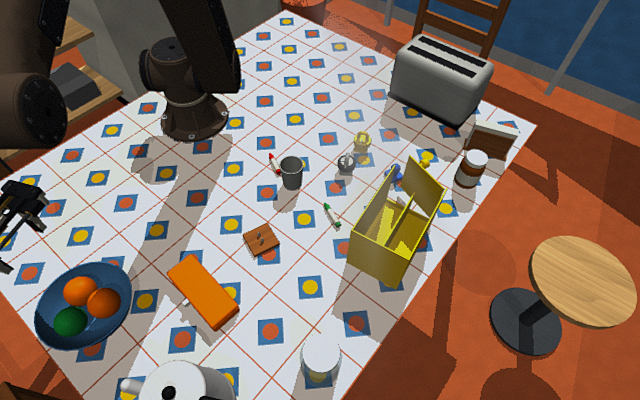

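The top view shows the lock as a black ring at about (228,213), with the yellow decoy beside it at (178,222). The stand is at (387,226), with its pegs near (383,222) and (391,231).

Run:
```python
from h import *
for n,u,v,z in [('lock',228,213,.045),('decoy',178,222,.045),('stand',387,226,.012),('cup',291,259,.09),('cra',304,183,.01),('stamp',198,157,.03)]: print(n,onz('t0',u,v,z).round(3))
print('caddy door', onz('t0',205,130,.17).round(3), onz('t0',230,140,.17).round(3))
im=cv2.imread('pics/t0.png')
m=cv2.inRange(cv2.cvtColor(im,cv2.COLOR_BGR2HSV),(5,80,50),(20,255,255)); m[:200]=0;m[250:]=0;m[:,:360]=0;m[:,420:]=0
c=max(cv2.findContours(m,0,1)[0],key=cv2.contourArea); q=cv2.boxPoints(cv2.minAreaRect(c))
P=np.array([onz('t0',*p,.012) for p in q]); print(P.round(4),P.mean(0)); e=P[1]-P[0]; print(np.degrees(np.arctan2(e[1],e[0]))%90, np.linalg.norm(np.diff(P,axis=0),axis=1))
cv2.imwrite('pics/c.png',cv2.resize(np.hstack([im[185:245,150:250],im[195:255,340:440]]),None,fx=4,fy=4,interpolation=2))
c=r.get_calibration('wrist'); s=st(); R=cv2.Rodrigues(np.array(c['rvec']))[0]; print(-R.T@np.array(c['tvec']).ravel(), R, c['K'])
from scipy.spatial.transform import Rotation as Q
T=Q.from_euler('xyz',s['eef_rot'],degrees=True).as_matrix(); print(T.round(3)); print('cam in tool',T.T@(-R.T@np.array(c['tvec']).ravel()-s['tcp_pos']),(R@T).round(3))
```

```text
lock [0.559 0.146 0.045]
decoy [0.539 0.257 0.045]
stand [ 0.531 -0.21   0.012]
cup [0.461 0.002 0.09 ]
cra [ 0.629 -0.021  0.01 ]
stamp [0.687 0.219 0.03 ]
caddy door [0.721 0.169 0.17 ] [0.701 0.119 0.17 ]
[[ 0.4976 -0.1482  0.012 ]
 [ 0.6035 -0.1698  0.012 ]
 [ 0.5842 -0.2659  0.012 ]
 [ 0.4787 -0.2438  0.012 ]] [ 0.54099263 -0.20692604  0.012     ]
78.46012739476996 [0.10802563 0.09803593 0.10778751]
[ 0.20585294 -0.64638137  0.38440167] [[-0.39885925  0.91700974  0.00210312]
 [ 0.88582924  0.38470207  0.25944339]
 [ 0.23710304  0.1053444  -0.96575603]] [[359.55570257   0.         314.22681683]
 [  0.         359.55570257 197.95893848]
 [  0.           0.           1.        ]]
[[-0.917 -0.399 -0.001]
 [-0.399  0.917  0.001]
 [ 0.     0.001 -1.   ]]
cam in tool [ 6.93928076e-02 -1.75865138e-05  1.94246636e-02] [[-0.     1.    -0.001]
 [-0.966 -0.001 -0.26 ]
 [-0.26   0.001  0.966]]
```

View pics/c.png

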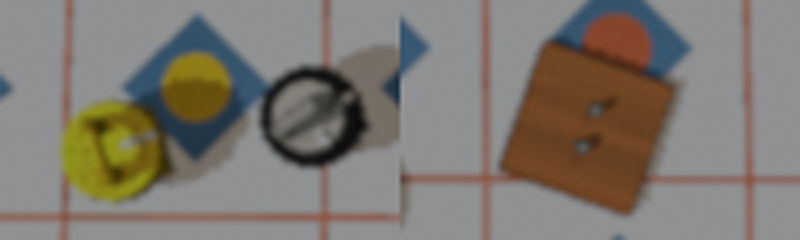

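Emit:
carry_out:
  plan:
    - [[-0.0335, 0.0227, 0], [0, 0, 0], 0]
    - [[-0.0335, 0.0227, 0], [0, 0, 0], 0]
    - [[-0.0335, 0.0227, 0], [0, 0, 0], 0]
    - [[-0.0335, 0.0227, 0], [0, 0, 0], 0]
    - [[-0.0335, 0.0227, 0], [0, 0, 0], 0]
    - [[-0.0335, 0.0227, -0.002], [0, 0, 0], 0]
    - [[-0.0335, 0.0227, 0], [0, 0, 0], 0]
    - [[-0.0335, 0.0227, 0], [0, 0, 0], 0]
    - [[-0.0335, 0.0227, 0], [0, 0, 0], 0]
    - [[-0.0335, 0.0227, 0], [0, 0, 0], 0]
    - [[-0.0335, 0.0227, 0], [0, 0, 0], 0]
    - [[-0.0335, 0.0227, 0], [0, 0, 0], 0]

```text
time_s: 1.1
tcp_pos: [0.5298, -0.2066, 0.4066]
eef_rot: [180.0, -0.0, -156.5]
contact_force: [0.2, -0.1, 1.0]
gripper_width: 0.0878
```

```bash
sleep 1
python3 - <<'E'
from h import *
s=st(); print(s['time_s'],s['tcp_pos'],s['eef_rot'],s['joints'].round(1),s['qd'].round(1)); cap('wrist','w1')
print(proj('w1',[[.531,-.21,.012]]))
E
```

```text
1.1 [ 0.52981064 -0.20656585  0.4065808 ] [ 1.79987337e+02 -6.14380513e-03 -1.56455237e+02] [ -1.6  10.5 -12.8  -0.  -66.7 -64.9] [ 45.6   7.8   9.7   0.3  -1.7 -45.3]
[[310.57694037 169.0129047 ]]
```

View pics/w1.png

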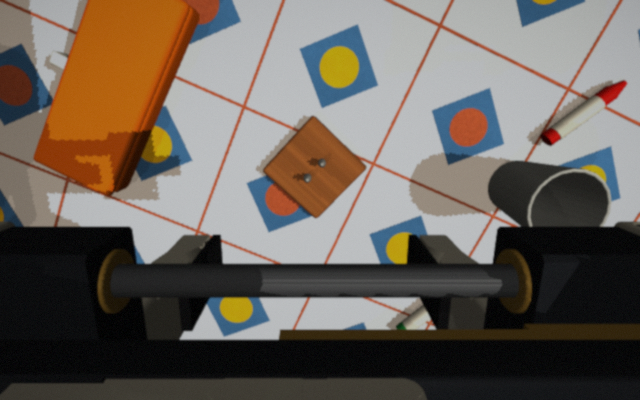

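Wrist view: stand plate centred at about (314,167), with pegs near (305,177) and (320,161). I'll measure the stand here and then go over the lock.

Run:
```python
from h import *
im=cv2.imread('pics/w1.png')
m=cv2.inRange(cv2.cvtColor(im,cv2.COLOR_BGR2HSV),(3,90,30),(18,235,190)); m2=np.zeros_like(m); m2[110:222,260:368]=m[110:222,260:368]
m2=cv2.morphologyEx(cv2.morphologyEx(m2,cv2.MORPH_CLOSE,np.ones((7,7))),cv2.MORPH_OPEN,np.ones((25,25)))
c=max(cv2.findContours(m2,0,1)[0],key=cv2.contourArea)
P=np.array([onz('w1',*p[0],.012)[:2] for p in c]).astype(np.float32); R=cv2.minAreaRect(P); print(R); q=cv2.boxPoints(R)
v=im[100:235,240:390].copy(); cv2.imwrite('pics/c1.png',cv2.resize(v,None,fx=4,fy=4,interpolation=2))
print(q)
```

```text
((0.5311373472213745, -0.20831209421157837), (0.0889863669872284, 0.08949334919452667), 23.504623413085938)
[[ 0.47248986 -0.18502305]
 [ 0.50818187 -0.26709095]
 [ 0.58978486 -0.23160113]
 [ 0.5540928  -0.14953324]]
```

View pics/c1.png

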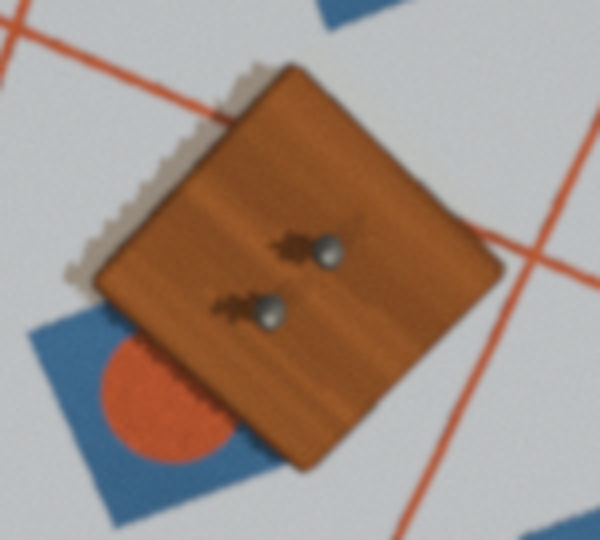

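Emit:
carry_out:
  plan:
    - [[-0.015, 0.029, 0.005], [0, 0, 0], 0]
    - [[-0.015, 0.029, 0.005], [0, 0, 0], 0]
    - [[-0.015, 0.029, 0.005], [0, 0, 0], 0]
    - [[-0.015, 0.029, 0.005], [0, 0, 0], 0]
    - [[-0.015, 0.029, 0.005], [0, 0, 0], 0]
    - [[-0.015, 0.029, 0.005], [0, 0, 0], 0]
    - [[-0.015, 0.029, 0.005], [0, 0, 0], 0]
    - [[-0.015, 0.029, 0.005], [0, 0, 0], 0]
    - [[-0.015, 0.029, 0.005], [0, 0, 0], 0]
    - [[-0.015, 0.029, 0.005], [0, 0, 0], 0]
    - [[-0.015, 0.029, 0.005], [0, 0, 0], 0]
    - [[0, 0, 0], [0, 0, 0], 0]

```text
time_s: 2.15
tcp_pos: [0.5534, 0.1541, 0.3502]
eef_rot: [180.0, -0.1, -156.3]
contact_force: [-0.1, -1.4, 0.4]
gripper_width: 0.0879
```

Run:
```python
from h import *
s=st(); print(s['time_s'],s['tcp_pos'],s['eef_rot'],s['joints'].round(1),s['qd'].round(1)); im=cap('wrist','w2')
u,v=proj('w2',[[.559,.146,.03]])[0].astype(int); print(u,v)
a,b=max(u-100,0),max(v-75,0); print(a,b); cv2.imwrite('pics/c2.png',cv2.resize(im[b:b+150,a:a+200,::-1],None,fx=4,fy=4,interpolation=2))
```

```text
2.15 [0.55335413 0.15408084 0.35019714] [ 1.79986036e+02 -5.48032873e-02 -1.56290201e+02] [  35.1   13.6  -16.7   -0.   -59.8 -101.3] [-3.1 -1.5 -1.4  0.4 -1.5  4.3]
302 187
202 112
```

View pics/c2.png

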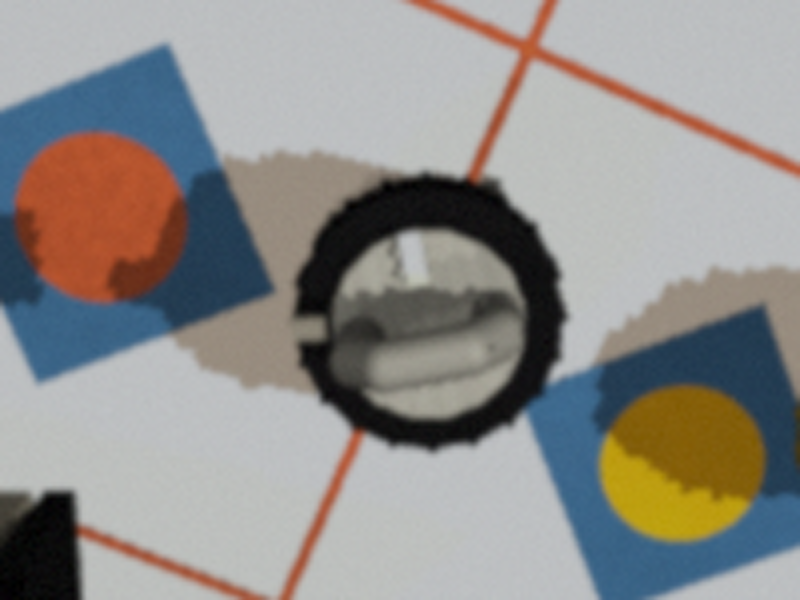

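Crop: dial circle centred at about (430,312), cap circle at about (427,324). The cap rib is at (412,258), the dial rib at (310,328) and the crossbar runs from about (350,362) to (515,328).

Run:
```python
from h import *
A=onz('w1',322,162.5,.028);B=onz('w1',307.5,178,.028); print('peg',A,B,(A+B)/2,np.linalg.norm(A-B),np.degrees(np.arctan2(*(A-B)[[1,0]])))
f=lambda u,v,z:onz('w2',202+u/4,112+v/4,z)
im=cv2.imread('pics/w2.png'); g=cv2.inRange(cv2.cvtColor(im,cv2.COLOR_BGR2GRAY),0,28); n=np.zeros_like(g); n[145:230,265:350]=g[145:230,265:350]
c=max(cv2.findContours(n,0,1)[0],key=cv2.contourArea); c=cv2.convexHull(c); P=np.array([onz('w2',*p[0],.044)[:2] for p in c]).astype(np.float32); print('dial',cv2.fitEllipse(P),cv2.minEnclosingCircle(P))
C=f(427,324,.047); print('cap',C)
a=f(352,362,.071);b=f(512,330,.071); print('bar',a,b,(a+b)/2,np.linalg.norm(a-b),np.degrees(np.arctan2(*(b-a)[[1,0]])))
ang=lambda p,c:np.degrees(np.arctan2(p[1]-c[1],p[0]-c[0]))
k=f(412,258,.047); d=f(310,328,.044)
for c in(C,np.append(P.mean(0),0),(a+b)/2): print('caprib',ang(k,c),'dialrib',ang(d,c))
```

```text
peg [ 0.51753851 -0.20311993  0.028     ] [ 0.53800977 -0.21023051  0.028     ] [ 0.52777414 -0.20667522  0.028     ] 0.021671009545320884 160.84561026575383
dial ((0.555814266204834, 0.15047620236873627), (0.05359368398785591, 0.05597347766160965), 113.02548217773438) ((0.5556215643882751, 0.15055295825004578), 0.028144124895334244)
cap [0.55727607 0.15113158 0.047     ]
bar [0.56396925 0.13905731 0.071     ] [0.54626314 0.16400118 0.071     ] [0.55511619 0.15152925 0.071     ] 0.03058926215446236 125.36857887571664
caprib -144.1038391493906 dialrib -62.51301161045728
caprib -132.85711330359635 dialrib -61.14897091942517
caprib -136.85559503912853 dialrib -58.63137237720983
```

Emit:
carry_out:
  plan:
    - [[-0.0006, -0.0035, 0], [0, 0, -7.1], 0]
    - [[0, 0, 0], [0, 0, -7.1], 0]
    - [[0, 0, 0], [0, 0, -7.1], 0]
    - [[0, 0, 0], [0, 0, -7.1], 0]
    - [[0, 0, 0], [0, 0, -7.1], 0]
    - [[0, 0, 0], [0, 0, -7.1], 0]
    - [[0, 0, 0], [0, 0, -7.1], 0]
    - [[0, 0, 0], [0, 0, -7.1], 0]
    - [[0, 0, 0], [0, 0, -7.1], 0]
    - [[0, 0, 0], [0, 0, -7.1], 0]
    - [[0, 0, 0], [0, 0, -7.1], 0]
    - [[0, 0, 0], [0, 0, -7.1], 0]

```text
time_s: 3.2
tcp_pos: [0.555, 0.146, 0.3516]
eef_rot: [180.0, -0.0, -71.0]
contact_force: [-1.0, 0.3, 0.3]
gripper_width: 0.088
```

Emit:
carry_out:
  plan:
    - [[0, 0, 0.01], [0, 0, -7.0], 80]
    - [[0, 0, 0.01], [0, 0, -7.0], 80]
    - [[0, 0, 0.01], [0, 0, -7.1], 80]
    - [[0, 0, 0], [0, 0, 0], 80]
    - [[0, 0, 0], [0, 0, 0], 80]
    - [[0, 0, 0], [0, 0, 0], 80]

```text
time_s: 3.7
tcp_pos: [0.5553, 0.1465, 0.3222]
eef_rot: [-180.0, -0.0, -50.4]
contact_force: [-0.2, 0.9, -0.3]
gripper_width: 0.0611
```

Run:
```python
from h import *
f=lambda u,v:onz('w1',240+u/4,100+v/4,.012)
P=np.array([f(295,65),f(503,270),f(307,472),f(95,282)]); print(P.round(4),P.mean(0)); 
for i in range(4):
    e=P[(i+1)%4]-P[i]; print(np.linalg.norm(e).round(4),np.degrees(np.arctan2(e[1],e[0])).round(1))
s=st(); print(s['time_s'],s['tcp_pos'],s['eef_rot'],s['joints'].round(1),s['gripper_width']); im=cap('wrist','w3')
u,v=proj('w3',[[.5555,.151,.047]])[0].astype(int); print(u,v)
a,b=max(u-100,0),max(v-75,0); print(a,b); cv2.imwrite('pics/c3.png',cv2.resize(im[b:b+150,a:a+200,::-1],None,fx=4,fy=4,interpolation=2))
```

```text
[[ 0.4797 -0.2286  0.012 ]
 [ 0.5063 -0.1572  0.012 ]
 [ 0.5783 -0.1822  0.012 ]
 [ 0.5522 -0.2548  0.012 ]] [ 0.52912868 -0.2057096   0.012     ]
0.0762 69.6
0.0762 -19.1
0.0772 -109.7
0.0771 160.1
3.7 [0.55532215 0.14647726 0.32218509] [-1.79985631e+02 -1.50911933e-02 -5.04173984e+01] [ 34.3  15.  -18.8   0.  -56.2   5.3] 0.06113776699422616
310 203
210 128
```

View pics/c3.png

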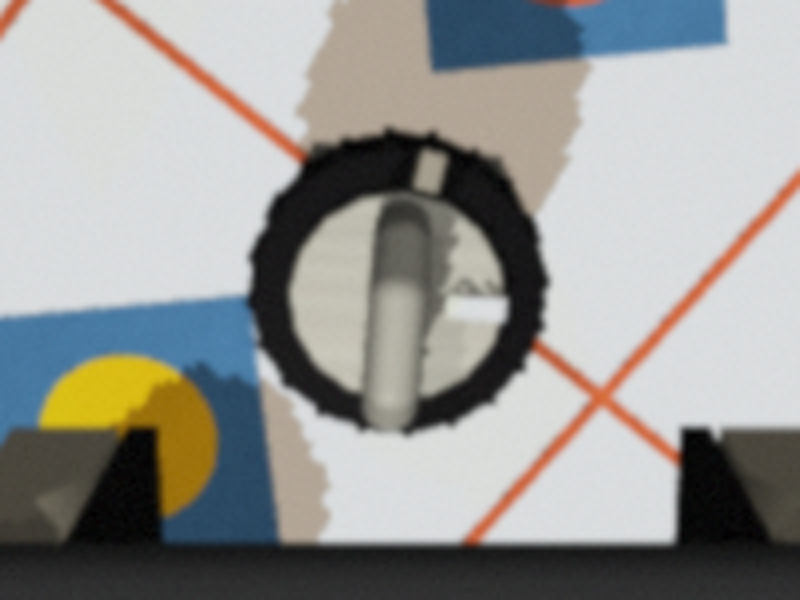

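Crop: the bar runs from about (404,215) to (391,415), with the cap rib at (477,308) and the dial rib at (432,172). It is nearly aligned with the jaws.

Run:
```python
from h import *
f=lambda u,v,z:onz('w3',210+u/4,128+v/4,z)
C=f(397,294,.047); a=f(404,216,.071); b=f(391,410,.071); k=f(477,308,.047); d=f(432,172,.044); D=f(398,281,.044)
g=lambda e:np.degrees(np.arctan2(e[1],e[0]))
print('cap',C,'dial',D,'bar',(a+b)/2,np.linalg.norm(a-b),g(a-b),'ribs',g(k-C),g(d-C), g(k-D),g(d-D))
s=st(); print(s['tcp_pos'],s['eef_rot'])
yw=np.radians(s['eef_rot'][2]); 
e=(a+b)/2-s['tcp_pos']; print('tool x,y', e[0]*np.cos(yw)+e[1]*np.sin(yw), e[0]*np.sin(yw)-e[1]*np.cos(yw))
```

```text
cap [0.55738694 0.15044233 0.047     ] dial [0.55834126 0.14905365 0.044     ] bar [0.55901391 0.14780613 0.071     ] 0.034020422051654294 -54.32073936414852 ribs -150.7250238934468 -66.525128951607 -157.0277049247788 -67.38173492538917
[0.55534919 0.14660738 0.32235833] [-1.79957145e+02 -1.65313353e-02 -5.03691798e+01]
tool x,y 0.0014142601885996173 -0.0035870688023843956
```

Emit:
carry_out:
  plan:
    - [[-0.0016, -0.0035, 0.01], [0, 0, 4.1], 80]
    - [[0, 0, 0.025], [0, 0, 0], 80]
    - [[0, 0, 0.025], [0, 0, 0], 80]
    - [[0, 0, 0.02], [0, 0, 0], 80]
    - [[0, 0, 0.013], [0, 0, 0], 80]
    - [[0, 0, 0], [0, 0, 0], 80]
    - [[0, 0, 0], [0, 0, 0], 160]
    - [[0, 0, 0], [0, 0, 0], 255]
    - [[0, 0, 0], [0, 0, 0], 255]
    - [[0, 0, 0], [0, 0, 0], 255]
    - [[0, 0, 0], [0, 0, 0], 255]
    - [[0, 0, 0], [0, 0, 0], 255]
  grip_force: 40

```text
time_s: 4.75
tcp_pos: [0.5569, 0.1503, 0.2293]
eef_rot: [-179.9, -0.0, -54.3]
contact_force: [-0.1, 0.1, 0.1]
gripper_width: 0.0259
```

Emit:
carry_out:
  plan:
    - [[0, 0, 0], [0, 0, 0], 255]
    - [[0, 0, 0], [0, 0, 0], 255]
    - [[0, 0, 0], [0, 0, 0], 255]
    - [[0, 0, 0], [0, 0, 0], 255]
    - [[0, 0, 0], [0, 0, 0], 255]
    - [[0, 0, 0], [0, 0, 0], 255]
    - [[0, 0, -0.005], [0, 0, 0], 255]
    - [[0, 0, -0.015], [0, 0, 0], 255]
    - [[0, 0, -0.025], [0, 0, 0], 255]
    - [[0, 0, -0.025], [0, 0, 0], 255]
    - [[0, 0, -0.02], [0, 0, 0], 255]
    - [[0, 0, -0.01], [0, 0, 0], 255]

```text
time_s: 5.75
tcp_pos: [0.557, 0.1503, 0.3312]
eef_rot: [-179.9, -0.0, -54.3]
contact_force: [1.2, 0.9, -2.4]
gripper_width: 0.009
```

Emit:
carry_out:
  plan:
    - [[0.01, 0.0085, 0], [0, 0, 0], 255]
    - [[0.0253, 0.0214, 0], [0, 0, 0], 255]
    - [[0.0253, 0.0214, 0], [0, 0, 0], 255]
    - [[0.0253, 0.0214, 0], [0, 0, 0], 255]
    - [[0.0253, 0.0214, 0], [0, 0, 0], 255]
    - [[0.0253, 0.0214, 0], [0, 0, 0], 255]
    - [[0.0253, 0.0214, 0], [0, 0, 0], 255]
    - [[0.0253, 0.0214, 0], [0, 0, 0], 255]
    - [[0.0253, 0.0214, 0], [0, 0, 0], 255]
    - [[0.0253, 0.0214, 0], [0, 0, 0], 255]
    - [[0.0253, 0.0214, 0], [0, 0, 0], 255]
    - [[0.0097, 0.0085, 0], [0, 0, 0], 255]

```text
time_s: 6.75
tcp_pos: [0.527, -0.2093, 0.327]
eef_rot: [179.9, 0.1, -54.4]
contact_force: [0.2, 0.6, -3.4]
gripper_width: 0.0092
```

Emit:
carry_out:
  plan:
    - [[0, 0, 0], [0, 0, -5], 255]
    - [[0, 0, 0.005], [0, 0, -5], 255]
    - [[0, 0, 0.005], [0, 0, -5], 255]
    - [[0, 0, 0.005], [0, 0, -5], 255]
    - [[0, 0, 0.005], [0, 0, -5], 255]
    - [[0, 0, 0.005], [0, 0, -5], 255]
    - [[0, 0, 0.005], [0, 0, -5], 255]
    - [[0, 0, 0.005], [0, 0, 0], 255]
    - [[0, 0, 0], [0, 0, 0], 255]
    - [[0, 0, 0], [0, 0, 0], 255]
    - [[0, 0, 0], [0, 0, 0], 255]

```text
time_s: 7.67
tcp_pos: [0.5285, -0.206, 0.2935]
eef_rot: [180.0, 0.0, -19.4]
contact_force: [0.6, -0.7, -3.0]
gripper_width: 0.0088
```

Run:
```python
from h import *
s=st(); print(s['time_s'],s['tcp_pos'],s['eef_rot'],s['joints'].round(1),s['contact_force'],s['moment'],s['gripper_width']); a=cap('wrist','w4'); b=cap('scene','s4')
u,v=proj('s4',[[.5285,-.206,.05]])[0].astype(int); print(u,v)
u0,v0=u-50,v-60
print(u0,v0); x=cv2.resize(b[v0:v0+100,u0:u0+100],(500,500),interpolation=2)
cv2.imwrite('pics/c4.png',np.hstack([x])[:,:,::-1])
```

```text
7.6667 [ 0.52851067 -0.20601358  0.29354675] [ 1.79991390e+02  1.97181030e-02 -1.93752917e+01] [ -1.5  16.1 -21.6   0.  -52.4  72.2] [ 0.59528518 -0.72045206 -3.0384476 ] [-0.06613948  0.13728023  0.00782643] 0.008784748757376549
258 230
208 170
```

View pics/c4.png

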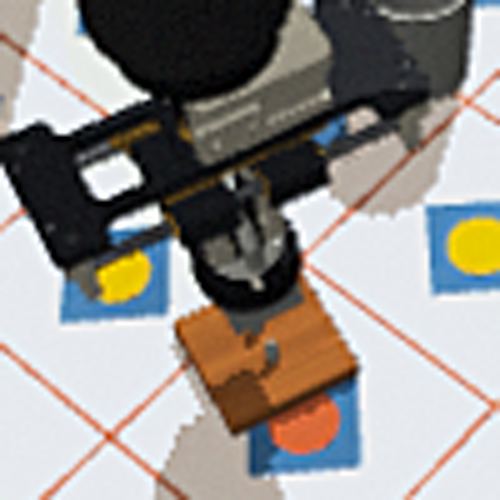

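The scene view shows the lock held over the stand and upright. I'll lower it slowly.

Emit:
carry_out:
  plan:
    - [[0, 0, 0.01], [0, 0, 0], 255]
    - [[0, 0, 0.01], [0, 0, 0], 255]
    - [[0, 0, 0.01], [0, 0, 0], 255]
    - [[0, 0, 0.003], [0, 0, 0], 255]
    - [[0, 0, 0.002], [0, 0, 0], 255]
    - [[0, 0, 0.002], [0, 0, 0], 255]
    - [[0, 0, 0.002], [0, 0, 0], 255]
    - [[0, 0, 0.001], [0, 0, 0], 255]
    - [[0, 0, 0], [0, 0, 0], 255]
    - [[0, 0, 0], [0, 0, 0], 255]

```text
time_s: 8.6
tcp_pos: [0.5287, -0.206, 0.2539]
eef_rot: [-180.0, -0.0, -19.3]
contact_force: [-0.9, -0.6, -3.8]
gripper_width: 0.0089
```

```bash
cat > f.py <<'E'
from h import *
s=st(); print(s['time_s'],s['tcp_pos'].round(4),s['eef_rot'].round(2),s['contact_force'].round(2),s['moment'].round(3),s['gripper_width'].round(4))
E
python3 f.py
```

```text
Traceback (most recent call last):
  File "f.py", line 2, in <module>
    s=st(); print(s['time_s'],s['tcp_pos'].round(4),s['eef_rot'].round(2),s['contact_force'].round(2),s['moment'].round(3),s['gripper_width'].round(4))
                                                                                                                           ^^^^^^^^^^^^^^^^^^^^^^^^
AttributeError: 'float' object has no attribute 'round'
```

Emit:
carry_out:
  plan:
    - [[0, 0, 0.002], [0, 0, 0], 255]
    - [[0, 0, 0.002], [0, 0, 0], 255]
    - [[0, 0, 0.002], [0, 0, 0], 255]
    - [[0, 0, 0.002], [0, 0, 0], 255]
    - [[0, 0, 0.001], [0, 0, 0], 255]
    - [[0, 0, 0.001], [0, 0, 0], 255]
    - [[0, 0, 0], [0, 0, 0], 255]
    - [[0, 0, 0], [0, 0, 0], 255]

```text
time_s: 9.27
tcp_pos: [0.5286, -0.206, 0.2436]
eef_rot: [180.0, 0.0, -19.3]
contact_force: [0.4, -0.6, -4.8]
gripper_width: 0.0087
```

```bash
sed -i "s/s\['gripper_width'\].round(4)/s['gripper_width']/" f.py; python3 f.py
```

```text
9.2667 [ 0.5286 -0.206   0.2436] [180.     0.   -19.27] [ 0.41 -0.59 -4.8 ] [-0.598 -0.129  0.023] 0.008721768302362126
```

Emit:
carry_out:
  plan:
    - [[0, 0, 0.001], [0, 0, 0], 255]
    - [[0, 0, 0.001], [0, 0, 0], 255]
    - [[0, 0, 0.001], [0, 0, 0], 255]
    - [[0, 0, 0], [0, 0, 0], 255]
    - [[0, 0, 0], [0, 0, 0], 255]

```text
time_s: 9.68
tcp_pos: [0.5288, -0.206, 0.2409]
eef_rot: [-180.0, -0.0, -19.3]
contact_force: [-0.3, -1.5, -1.5]
gripper_width: 0.0091
```

```bash
python3 f.py
```

```text
9.6833 [ 0.5288 -0.206   0.2409] [-1.800e+02 -3.000e-02 -1.926e+01] [-0.31 -1.49 -1.51] [-0.642 -0.174  0.039] 0.009146453357238798
```

Emit:
carry_out:
  plan:
    - [[0, 0, 0.001], [0, 0, 0], 255]
    - [[0, 0, 0.001], [0, 0, 0], 255]
    - [[0, 0, 0], [0, 0, 0], 255]
    - [[0, 0, 0], [0, 0, 0], 255]

```text
time_s: 10.02
tcp_pos: [0.529, -0.2061, 0.2406]
eef_rot: [180.0, -0.1, -19.2]
contact_force: [-3.6, 0.9, 14.0]
gripper_width: 0.009
```

```bash
python3 f.py
```

```text
10.0167 [ 0.529  -0.2061  0.2406] [ 1.7999e+02 -1.2000e-01 -1.9220e+01] [-3.62  0.92 13.95] [ 0.043  1.381 -0.025] 0.008976726579492021
```

Emit:
carry_out:
  plan:
    - [[0, 0, -0.0015], [0, 0, 0], 120]
    - [[0, 0, 0], [0, 0, 0], 0]
    - [[0, 0, 0], [0, 0, 0], 0]
    - [[0, 0, 0], [0, 0, 0], 0]
    - [[0, 0, -0.01], [0, 0, 0], 0]
    - [[0, 0, -0.03], [0, 0, 0], 0]
    - [[0, 0, -0.03], [0, 0, 0], 0]
    - [[0, 0, -0.01], [0, 0, 0], 0]
    - [[0, 0, 0], [0, 0, 0], 0]
    - [[0, 0, 0], [0, 0, 0], 0]
    - [[0, 0, 0], [0, 0, 0], 0]

```text
time_s: 10.93
tcp_pos: [0.5282, -0.2059, 0.3196]
eef_rot: [-180.0, 0.1, -19.3]
contact_force: [0.3, -0.1, -0.9]
gripper_width: 0.0768
```

```bash
python3 f.py
python3 - <<'E'
from h import *
im=cap('wrist','w5')
u,v=proj('w5',[[.5288,-.206,.059]])[0].astype(int); print(u,v)
a,b=max(u-100,0),max(v-75,0); print(a,b); cv2.imwrite('pics/c5.png',cv2.resize(im[b:b+150,a:a+200,::-1],None,fx=4,fy=4,interpolation=2))
E
```

```text
10.9333 [ 0.5282 -0.2059  0.3196] [-1.7999e+02  6.0000e-02 -1.9280e+01] [ 0.26 -0.12 -0.91] [-0.098  0.186  0.004] 0.07681044905010842
314 203
214 128
```

View pics/c5.png

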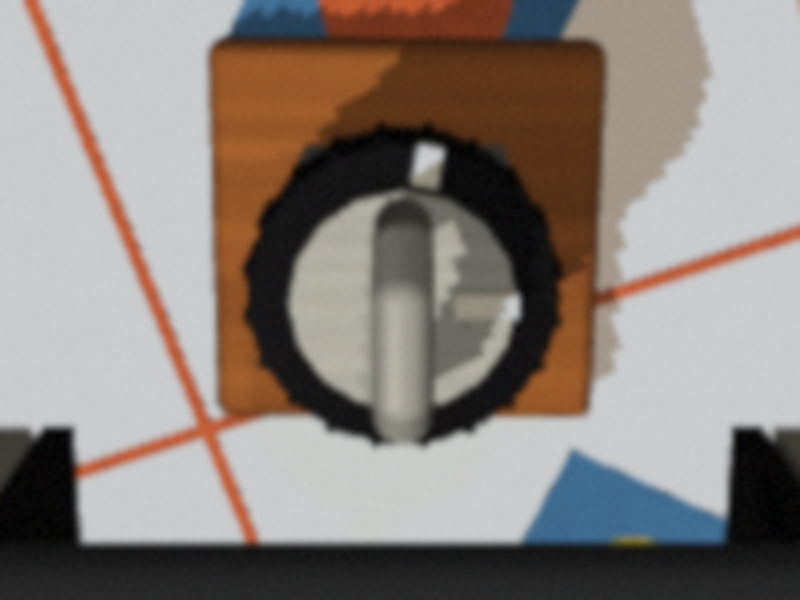

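Crop: the lock sits straight on the plate with the bar along the image column at about 402. The cap rib is at (487,306), the dial rib at (428,165) and the cap centre at about (402,300).

Run:
```python
from h import *
s=st(); f=lambda u,v,z:onz('w5',214+u/4,128+v/4,z); yw=np.radians(s['eef_rot'][2])
for n,p in dict(cap=f(402.5,301,.059),bar=f(402,320.5,.083),dial=f(402,285,.056),dr=f(428,165,.056),cr=f(487,306,.059)).items():
    e=p-s['tcp_pos']; print(n,p.round(4),'tool',(e[0]*np.cos(yw)+e[1]*np.sin(yw)).round(4),(e[0]*np.sin(yw)-e[1]*np.cos(yw)).round(4))
```

```text
cap [ 0.529  -0.2061  0.059 ] tool 0.0009 -0.0001
bar [ 0.5325 -0.2073  0.083 ] tool 0.0046 -0.0002
dial [ 0.531  -0.2067  0.056 ] tool 0.003 -0.0002
dr [ 0.5497 -0.218   0.056 ] tool 0.0244 0.0043
cr [ 0.5233 -0.2197  0.059 ] tool 0.0 0.0146
```

Emit:
carry_out:
  plan:
    - [[0.0008, 0, 0.015], [0, 0, 0], 0]
    - [[0, 0, 0.025], [0, 0, 0], 0]
    - [[0, 0, 0.03], [0, 0, 0], 0]
    - [[0, 0, 0.025], [0, 0, 0], 0]
    - [[0, 0, 0.0115], [0, 0, 0], 0]
    - [[0, 0, 0.005], [0, 0, 0], 0]
    - [[0, 0, 0], [0, 0, 0], 0]
    - [[0, 0, 0], [0, 0, 0], 120]
    - [[0, 0, 0], [0, 0, 0], 150]
    - [[0, 0, 0], [0, 0, 0], 150]
    - [[0, 0, 0], [0, 0, 0], 150]
    - [[0, 0, 0], [0, 0, 0], 150]
  grip_force: 25

```text
time_s: 11.98
tcp_pos: [0.5295, -0.2062, 0.2094]
eef_rot: [-180.0, -0.1, -19.3]
contact_force: [0.4, 0.1, 0.2]
gripper_width: 0.0598
```

```bash
python3 f.py
```

```text
11.9833 [ 0.5295 -0.2062  0.2094] [-1.7998e+02 -7.0000e-02 -1.9260e+01] [0.41 0.08 0.18] [-0.022  0.2   -0.052] 0.05983831401737889
```

Emit:
carry_out:
  plan:
    - [[0, 0, 0], [0, 0, 0], 150]
    - [[0, 0, 0], [0, 0, 0], 150]
    - [[0, 0, 0], [0, 0, 0], 150]
    - [[0, 0, 0], [0, 0, 0], 150]
    - [[0, 0, 0], [0, 0, 3], 150]
    - [[0, 0, 0], [0, 0, 3], 150]

```text
time_s: 12.48
tcp_pos: [0.5296, -0.2067, 0.2093]
eef_rot: [180.0, -0.1, -25.4]
contact_force: [0.6, -6.5, 3.9]
gripper_width: 0.0554
```

```bash
python3 f.py
```

```text
12.4833 [ 0.5296 -0.2067  0.2093] [ 1.7997e+02 -6.0000e-02 -2.5350e+01] [ 0.56 -6.52  3.94] [-2.294  0.291  0.166] 0.05537561155259341
```

Emit:
carry_out:
  plan:
    - [[0, 0, 0], [0, 0, 5], 150]
    - [[0, 0, 0], [0, 0, 5], 150]
    - [[0, 0, 0], [0, 0, 5], 150]
    - [[0, 0, 0], [0, 0, 5], 150]
    - [[0, 0, 0], [0, 0, 5], 150]
    - [[0, 0, 0], [0, 0, 5], 150]
    - [[0, 0, 0], [0, 0, 5], 150]
    - [[0, 0, 0], [0, 0, 5], 150]

```text
time_s: 13.15
tcp_pos: [0.5295, -0.2071, 0.2093]
eef_rot: [180.0, -0.1, -65.5]
contact_force: [-1.0, -8.3, 4.6]
gripper_width: 0.0553
```

```bash
python3 f.py
```

```text
13.15 [ 0.5295 -0.2071  0.2093] [ 1.800e+02 -8.000e-02 -6.549e+01] [-1.01 -8.33  4.64] [-2.795  0.395  0.114] 0.055276407776733386
```

Emit:
carry_out:
  plan:
    - [[0, 0, 0], [0, 0, 5], 150]
    - [[0, 0, 0], [0, 0, 5], 150]
    - [[0, 0, 0], [0, 0, 5], 150]
    - [[0, 0, 0], [0, 0, 5], 150]
    - [[0, 0, 0], [0, 0, 5], 150]
    - [[0, 0, 0], [0, 0, 5], 150]
    - [[0, 0, 0], [0, 0, 5], 150]
    - [[0, 0, 0], [0, 0, 3], 150]
    - [[0, 0, 0], [0, 0, 0], 150]
    - [[0, 0, 0], [0, 0, 0], 150]

```text
time_s: 13.98
tcp_pos: [0.5294, -0.207, 0.2092]
eef_rot: [-180.0, -0.1, -103.3]
contact_force: [-1.8, -5.3, 4.5]
gripper_width: 0.0552
```

```bash
python3 f.py
```

```text
13.9833 [ 0.5294 -0.207   0.2092] [-1.7997e+02 -5.0000e-02 -1.0328e+02] [-1.75 -5.28  4.49] [-1.975  0.477 -0.053] 0.055210840484081786
```

Emit:
carry_out:
  plan:
    - [[0, 0, 0], [0, 0, 0], 20]
    - [[0, 0, 0], [0, 0, 0], 20]
    - [[0, 0, 0], [0, 0, 0], 20]
    - [[0, 0, 0], [0, 0, 0], 20]
    - [[0, 0, -0.01], [0, 0, 0], 20]
    - [[0, 0, -0.03], [0, 0, 0], 20]
    - [[0, 0, -0.03], [0, 0, 0], 20]
    - [[0, 0, -0.03], [0, 0, 0], 20]
    - [[0, 0, -0.01], [0, 0, 0], 20]
    - [[0, 0, 0], [0, 0, 0], 20]
    - [[0, 0, 0], [0, 0, 0], 20]

```text
time_s: 14.9
tcp_pos: [0.5292, -0.2061, 0.3196]
eef_rot: [-179.9, 0.0, -103.3]
contact_force: [-0.6, 0.1, -1.0]
gripper_width: 0.0808
```

```bash
python3 f.py
python3 - <<'E'
from h import *
im=cap('wrist','w6')
u,v=proj('w6',[[.5292,-.206,.059]])[0].astype(int); print(u,v)
a,b=max(u-100,0),max(v-75,0); print(a,b); cv2.imwrite('pics/c6.png',cv2.resize(im[b:b+150,a:a+200,::-1],None,fx=4,fy=4,interpolation=2))
E
```

```text
14.9 [ 0.5292 -0.2061  0.3196] [-1.7990e+02  4.0000e-02 -1.0327e+02] [-0.59  0.07 -0.99] [0.079 0.229 0.022] 0.08082264936226224
315 204
215 129
```

View pics/c6.png

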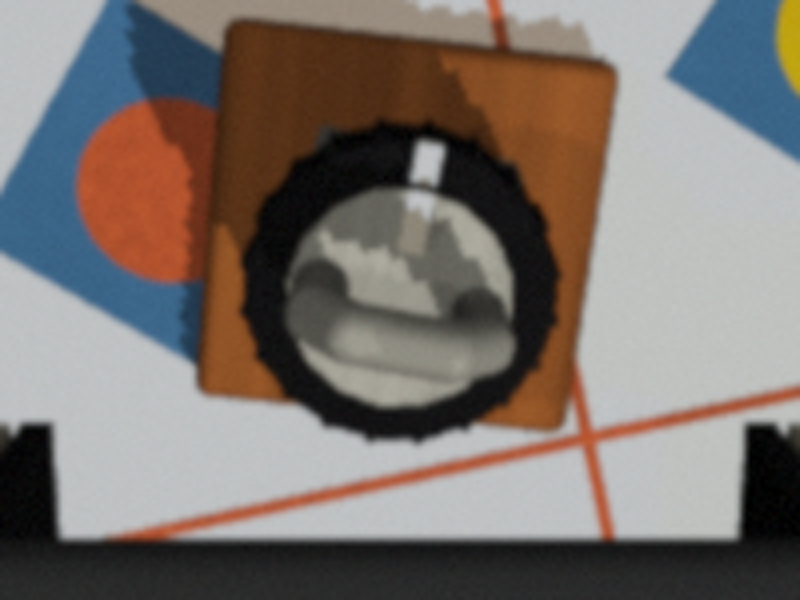

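The dial rib at (428,163) continues the cap rib at (415,222), so the dial is on its mark. Next I'll turn back, pinch the shackle and pull.

Emit:
carry_out:
  plan:
    - [[0, 0, 0], [0, 0, -6.8], 80]
    - [[0, 0, 0], [0, 0, -6.8], 80]
    - [[0, 0, 0], [0, 0, -6.8], 80]
    - [[0, 0, 0], [0, 0, -6.8], 80]
    - [[0, 0, 0], [0, 0, -6.8], 80]
    - [[0, 0, 0], [0, 0, -6.8], 80]
    - [[0, 0, 0], [0, 0, -6.8], 80]
    - [[0, 0, 0], [0, 0, -6.8], 80]
    - [[0, 0, 0], [0, 0, -6.8], 80]
    - [[0, 0, 0], [0, 0, -6.8], 80]
    - [[0, 0, 0], [0, 0, -6.8], 80]
    - [[0, 0, 0], [0, 0, -6.8], 80]

```text
time_s: 15.95
tcp_pos: [0.5289, -0.2062, 0.3169]
eef_rot: [180.0, 0.2, -21.3]
contact_force: [0.2, 0.9, 0.0]
gripper_width: 0.0602
```

Emit:
carry_out:
  plan:
    - [[0, 0, 0.01], [0, 0, 0], 80]
    - [[0, 0, 0.025], [0, 0, 0], 80]
    - [[0, 0, 0.025], [0, 0, 0], 80]
    - [[0, 0, 0.012], [0, 0, 0], 80]
    - [[0, 0, 0.006], [0, 0, 0], 80]
    - [[0, 0, 0], [0, 0, 0], 80]
    - [[0, 0, 0], [0, 0, 0], 160]
    - [[0, 0, 0], [0, 0, 0], 255]
    - [[0, 0, 0], [0, 0, 0], 255]
    - [[0, 0, 0], [0, 0, 0], 255]
    - [[0, 0, 0], [0, 0, 0], 255]
    - [[0, 0, 0], [0, 0, 0], 255]
  grip_force: 40

```text
time_s: 16.95
tcp_pos: [0.5294, -0.2063, 0.2412]
eef_rot: [-180.0, -0.1, -21.7]
contact_force: [0.2, -0.3, -0.7]
gripper_width: 0.0255
```

Emit:
carry_out:
  plan:
    - [[0, 0, 0], [0, 0, 0], 255]
    - [[0, 0, 0], [0, 0, 0], 255]
    - [[0, 0, 0], [0, 0, 0], 255]
    - [[0, 0, 0], [0, 0, 0], 255]
    - [[0, 0, 0], [0, 0, 0], 255]
    - [[0, 0, 0], [0, 0, 0], 255]
    - [[0, 0, 0], [0, 0, 0], 255]

```text
time_s: 17.53
tcp_pos: [0.5294, -0.2063, 0.2408]
eef_rot: [180.0, -0.0, -21.7]
contact_force: [0.7, -0.7, 1.5]
gripper_width: 0.0091
```

```bash
python3 f.py
```

```text
17.5333 [ 0.5294 -0.2063  0.2408] [ 1.800e+02 -1.000e-02 -2.166e+01] [ 0.7  -0.66  1.5 ] [-0.546  0.097  0.029] 0.00906233859045484
```

Pull slowly by 12 mm, which stays inside the shackle's 16 mm travel. If it opens, I should feel only about 1 N rather than the lock's weight.

Emit:
carry_out:
  plan:
    - [[0, 0, -0.001], [0, 0, 0], 255]
    - [[0, 0, -0.002], [0, 0, 0], 255]
    - [[0, 0, -0.002], [0, 0, 0], 255]
    - [[0, 0, -0.002], [0, 0, 0], 255]
    - [[0, 0, -0.002], [0, 0, 0], 255]
    - [[0, 0, -0.002], [0, 0, 0], 255]
    - [[0, 0, -0.001], [0, 0, 0], 255]
    - [[0, 0, 0], [0, 0, 0], 255]
    - [[0, 0, 0], [0, 0, 0], 255]
    - [[0, 0, 0], [0, 0, 0], 255]
  grip_force: 55

```text
time_s: 18.37
tcp_pos: [0.5293, -0.2062, 0.2528]
eef_rot: [-180.0, -0.0, -21.7]
contact_force: [0.3, -0.6, 0.2]
gripper_width: 0.0088
```

```bash
python3 f.py
python3 - <<'E'
from h import *
b=cap('scene','s7'); u,v=proj('s7',[[.5285,-.206,.05]])[0].astype(int); u0,v0=u-40,v-45
cv2.imwrite('pics/c7.png',cv2.resize(b[v0:v0+80,u0:u0+80,::-1],(560,560),interpolation=2))
E
```

```text
18.3667 [ 0.5293 -0.2062  0.2528] [-1.800e+02 -1.000e-02 -2.166e+01] [ 0.28 -0.57  0.21] [-0.279  0.161 -0.001] 0.008766878891094908
```

View pics/c7.png

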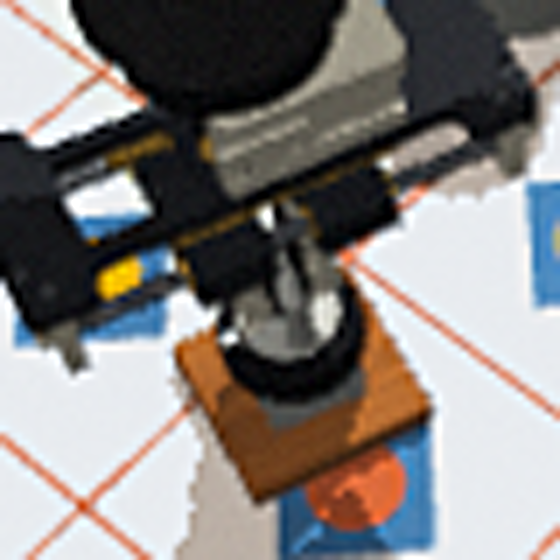

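The pull force is near zero and the lock is still on the plate (dial at about (290,350)), so the shackle is sliding open. I'll pull to the stop and lift.

Emit:
carry_out:
  plan:
    - [[0, 0, -0.002], [0, 0, 0], 255]
    - [[0, 0, -0.002], [0, 0, 0], 255]
    - [[0, 0, -0.001], [0, 0, 0], 255]
    - [[0, 0, -0.002], [0, 0, 0], 255]
    - [[0, 0, -0.003], [0, 0, 0], 255]
    - [[0, 0, -0.003], [0, 0, 0], 255]
    - [[0, 0, -0.003], [0, 0, 0], 255]
    - [[0, 0, -0.003], [0, 0, 0], 255]
    - [[0, 0, -0.003], [0, 0, 0], 255]
    - [[0, 0, -0.003], [0, 0, 0], 255]
    - [[0, 0, -0.003], [0, 0, 0], 255]
    - [[0, 0, 0], [0, 0, 0], 255]

```text
time_s: 19.42
tcp_pos: [0.5296, -0.2063, 0.2815]
eef_rot: [-180.0, -0.1, -21.7]
contact_force: [-0.5, 0.0, -2.8]
gripper_width: 0.0087
```

Emit:
carry_out:
  plan:
    - [[0, 0, -0.005], [0, 0, 0], 255]
    - [[0, 0, -0.01], [0, 0, 0], 255]
    - [[0, 0, -0.015], [0, 0, 0], 255]
    - [[0, 0, -0.02], [0, 0, 0], 255]
    - [[0, 0, -0.02], [0, 0, 0], 255]
    - [[0, 0, -0.02], [0, 0, 0], 255]
    - [[0, 0, -0.015], [0, 0, 0], 255]
    - [[0, 0, -0.01], [0, 0, 0], 255]
    - [[0, 0, -0.005], [0, 0, 0], 255]
    - [[0, 0, 0], [0, 0, 0], 255]
    - [[0, 0, 0], [0, 0, 0], 255]
    - [[0, 0, 0], [0, 0, 0], 255]

```text
time_s: 20.42
tcp_pos: [0.529, -0.2062, 0.3995]
eef_rot: [180.0, 0.1, -21.7]
contact_force: [0.2, 0.5, -3.1]
gripper_width: 0.0084
```

Emit:
carry_out:
  plan:
    - [[0, 0, 0], [0, 0, 0], 255]
    - [[0, 0, 0], [0, 0, 0], 255]
    - [[0, 0, 0], [0, 0, 0], 255]
    - [[0, 0, 0], [0, 0, 0], 255]
    - [[0, 0, 0], [0, 0, 0], 255]
    - [[0, 0, 0], [0, 0, 0], 255]

```text
time_s: 20.92
tcp_pos: [0.5293, -0.2062, 0.4006]
eef_rot: [-180.0, 0.0, -21.7]
contact_force: [0.2, -0.1, -3.4]
gripper_width: 0.0088
```

```bash
python3 f.py
python3 - <<'E'
from h import *
b=cap('scene','s8'); u,v=proj('s8',[[.5285,-.206,.16]])[0].astype(int); u0,v0=u-50,v-45
cv2.imwrite('pics/c8.png',cv2.resize(b[v0:v0+120,u0:u0+120,::-1],(600,600),interpolation=2))
E
```

```text
20.9167 [ 0.5293 -0.2062  0.4006] [-1.800e+02  1.000e-02 -2.166e+01] [ 0.16 -0.11 -3.4 ] [-0.083  0.122 -0.018] 0.008794534564101071
```

View pics/c8.png

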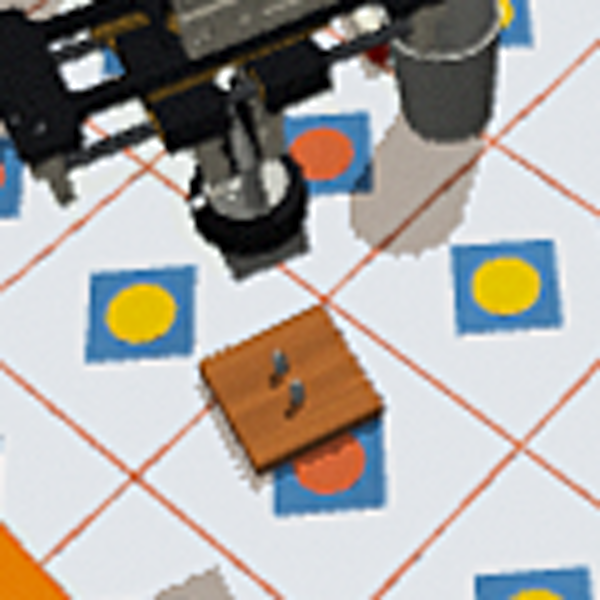

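The lock hangs upright at about (250,215), clear of the stand. The steady load is 3.4 N, its own weight.

```bash
python3 -c "
from plant import r
print(abs(r.get_state()['qd']).max()); print(r.close_job())"
```

```text
0.0961552914741308
the job is handed in; nothing more can be done
None
```

I seated the lock on the pegs, turned its dial to the mark, pulled the shackle open and lifted the lock off the stand. I handed the job in with the arm still holding it, at about 21 s of the 67 s allowed.

- **Seating:** the tool stopped at the height expected for fully home, pushing down with 14 N. A wrist picture then showed the lock sitting square on the plate.
- **Dial:** I turned it about 84° clockwise. After I let go, a picture showed the dial rib in line with the cap rib.
- **Shackle:** the first 12 mm of pull took almost no force while the lock stayed on the plate, so the shackle was sliding open.
- **Final hold:** the lock hangs upright and clear of everything, with its underside about 15 cm above the table (worked out from the tool height). The load is a steady 3.4 N, the lock's own weight, and the arm is at rest.

**Checks that disagreed or are missing:**
- **Lock position:** estimates along its length, taken from the cap, dial and shackle, differed by up to 4 mm. I used the cap and pegs, and the lock went on without jamming.
- **Shackle opening:** I did not measure it separately at the end. It follows from the low pull force and the full weight now hanging from the stop.
- **Other objects:** I did not compare before-and-after pictures of the things to leave alone. I planned the moves to stay clear of them, and no unexpected force showed.

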